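# Dial the code and open the lock box

### The arm

A 6-joint arm with a two-finger parallel gripper is mounted at the origin on a cart in front of the work surface, level with it; the furniture and walls round the work are solid. World frame = base frame: x ahead of the robot, y to its left, z up, the work surface at z = 0. Lengths are in m, angles in rad, forces in N, time in s.
With the tool pointing down it reaches from about 0.25 to 0.775 m from the base axis. Payload 4 kg.
Tool frame: the origin (TCP) lies between the finger pads; the fingertips stand 19 mm ahead of it and the grasp point (between the pads) is the TCP (robot.tip_reach is the y of the fingertips in the tool frame, in m); y points along the fingers, x is the direction in which the jaws open and shut, and the axes are right-handed (so a half turn about y gives the same grasp; the last joint's range is limited). The gripper opens to 94 mm and grips with 3 to 60 N. Pads are 16 mm wide; open, the fingers measure 119 mm over their backs; the gripper's body (75 mm by 177 mm) begins 78 mm behind the grasp point.
Start: joints at [1.133, 0.087, 1.371, -0, 1.684, -0.103], TCP at [0.181, 0.519, 0.225] pointing down, gripper open.
Joint ranges: [-3.1, 3.1], [-0.76, 2.03], [0.27, 2.55], [-1.08, 4.22], [0.17, 2.65], [-2.57, 2.57]. Speed limits (rad/s): [2.79, 2.79, 3.14, 3.14, 3.14, 3.14].

### API

Orientations are given as [roll, pitch, yaw] about the fixed x, y, z axes, in that order (R = Rz(yaw) Ry(pitch) Rx(roll)).
In Python, from bench import robot, imaging, order gives the robot as it stands.
- The arm moves only by the tool send_rows, never from a script. Its argument "moves" is text: rows parted by semicolons, each of 5 numbers parted by spaces: the gripper's target within -1 to 1 (shut at 1, half-way at 0, fully open at -1), then the shift along the tool's x, y, z in m, then the turn about the tool's y in degrees. In form: fingers tx ty tz roll; .... A call has exactly 10 rows; each row shifts and turns the commanded pose from where the row before left it, along the tool's axes as they then stand; what a row does not reach is not made up. A row lasts 1/12 s, in which the tool goes at most 41.7 mm and 7.16 degrees, less where a joint would pass 70% of its speed; a pose out of reach is approached as far as the arm can. A call with a gripper value outside its range is refused whole. The fingers move at their own pace and stop on an object; the grip force is fixed at half the most. Time passes only in rows, so rows that do not move let the fingers close, or fill a call up. It gives the time, the measured TCP pose, the force and the opening at its end, in the units of the state.
- robot.get_obs(): the state, without advancing time (a new reading comes with each control period).
- imaging.snapshot(name): name is "scene" or "top" or "wrist"; returns a dict with "image" (420x560x3 uint8, red, green, blue), "mtx" (3x3 intrinsics, pixels), "R" (3x3) and "t" (3): a world point X has camera coordinates R X + t. Camera axes: x right, y down, z forward; pixel columns grow to the right and rows downward; lengths in m; the calibration is good to about 2 mm. A picture is of the moment at which its call begins. There is no depth.
- order.close_job(): hands the job in, once; it reports no verdict.
Trained networks look in a picture, given as the dict that the camera call returned (one of the last four; its "shot" number tells which), for a name from the list of things; names that differ only in an ending like _2 or _b are one class to them, and where a whole thing is asked for, a point or a joint stands for the part that bears it (a point fixed in the world has none). Each returns a list of dicts, best first, with "conf" (0 to 1); they miss things now and then, are a little off and sometimes report something else, mostly with a low value. They report only what shows in the picture. A call takes as long as a camera call.
- imaging.recognise(picture, target): "centre" ([column, row] in pixels, amid what is visible of it).
- imaging.landmark_of(picture, target): "centre" ([column, row] in pixels: a listed point, or the origin of a listed thing).
The state is a dict: "time": time; "joint_positions": joint angles; "qvel": joint speeds; "joint_torque": joint torques, N m; "tool_pos": TCP position; "ee_rot": TCP orientation; "wrist_force": force on the tool from outside, world axes, zero at the start; "wrist_torque": the same for the moment, N m; "width": finger opening in m.
Only numpy, scipy, OpenCV 4.12 (cv2) and the standard library are available. Lean on these libraries where they do the work, as an engineer would, in place of code of your own. Each camera call takes 0.05 s, during which the arm holds its last target.

### The job

Open the locked stock box: roll its three thumbwheels one by one with a fingertip, pressing lightly, until 4-7-2 stands on top from left to right, then push the latch button to the left until it stops. Lift the lid by its bar handle and leave it standing open, about upright. Force neither the wheels nor the latch, and leave the things beside the box where they are.

Things in the scene. Friction and masses are not known exactly. Their poses are not given: they have to be found in the camera images.
- lock_box: fixed grey metal box, 170 deep (its x, away from the robot at yaw 0) x 200 wide (y) x 85 mm high (z); origin at the centre of its underside. The front 50 mm (x -85 to -35 mm) is the lock housing, its flat face plate at z = 85 mm; the rest is the store under the hinged lid, whose top is at z = 85 mm too. It does not shift.
- carrier_left: carrier of the left thumbwheel (seen from the front) with its wheel; origin at the wheel's centre, at x -60, y 52, z 73 mm in the lock box's frame; axes as the lock box. Three like wheels, 32 mm apart: black, 44 mm across, 16 mm wide, axle along y; 10 mm stand out of the face plate, top 22 mm above this origin.
- wheel_left (a joint): angle of the left thumbwheel, rad; grows as its top rolls away from the front (+x); endless. White numbers 0 to 9 on the rim; the one on top, between two black posts (5 mm high) with a white line, counts. Number k is on top at 0.628 k (or that plus or minus 6.283): rolling away raises it, after 9 comes 0.
- carrier_middle: carrier of the middle thumbwheel (seen from the front) with its wheel; origin at the wheel's centre, at x -60, y 20, z 73 mm in the lock box's frame; axes as the lock box. Wheel as the left one. Each wheel gives under a press: 1.5 N to start, then 5 N a mm, hard stop after 1.5 mm (9 N); above 20 N on a wheel the lock is damaged.
- wheel_middle (a joint): angle of the middle thumbwheel, rad; grows as its top rolls away from the front (+x); endless. Numbers as on the left wheel. Ten clicks, 0.628 rad (13.8 mm of rim) apart; let go within about 0.2 rad of a click, the wheel centres itself in it.
- carrier_right: carrier of the right thumbwheel (seen from the front) with its wheel; origin at the wheel's centre, at x -60, y -12, z 73 mm in the lock box's frame; axes as the lock box. Wheel as the left one. A fingertip drawn along x over the top turns the wheel by friction: at 4 to 5 N or more it rolls over the clicks, at less it slips.
- wheel_right (a joint): angle of the right thumbwheel, rad; grows as its top rolls away from the front (+x); endless. Numbers and clicks as on the others: number k is on top at 0.628 k. This wheel may stand right already.
- latch_button (a point): dark steel latch button on the face plate right of the wheels, 16 (x) x 12 (y) x 11 mm high; this point is its centre, at x -60, y -68, z 91 mm in the lock box's frame while locked; axes as the lock box
- latch (a joint): travel of the latch button, m: 0 locked, 0.010 unlocked (moved to the left, +y of the lock box, against a slightly soft stop). It slides with about 1.5 N and stays where it is put. With a wrong number up it stops within 0.003; do not push it with more than 20 N. Once it is over, the wheels are locked.
- lid_handle (a point): centre of the lid's steel bar handle: round bar 10 mm thick, 90 mm long along y, 32 mm above the lid; at x 5, z 117 mm in the lock box's frame when shut. The axes are the lid's: as the lock box's when shut, turning with it
- lid_hinge (a point): middle of the lid's hinge line (along y), at the rear of the lock box, x 85, z 58 mm in its frame; the handle turns about it at 99 mm radius
- lid (a joint): angle of the lid, rad: 0 shut, 1.57 upright, at most 1.75; a stiff hinge holds it where it is left (about 5 N at the handle to lift it). While locked it gives only 0.03 rad.
- bench_timer: flat white timer, 62x66x18 mm, left of the lock box; origin at the centre of its underside; to be left alone
- petri_dish: round shallow dish, 61 mm wide, 13 mm high, right of the lock box; origin at the centre of its underside; to be left alone
- forceps: steel forceps, 20x130x10 mm, lying right of the dish; origin at the centre of its underside; to be left alone
- pen: white pen with a black cap, 17x135x16 mm, lying left of the timer; origin at the centre of its underside; to be left alone

How it is judged:
By the outcome, as a careful person would: the job done as asked, in the order asked, and still so for the second after the job is handed in, with the robot touching nothing.
It also fails if it takes over 70 s, if anything falls off the work surface, if the arm or the gripper's body presses on something with over 40 N, if the wrist force passes 120 N, or if a joint passes its speed limit or range.

## Working session

There is one attempt and no reset: what is moved stays moved. The work goes in short steps, Python scripts to look and compute and a tool call to move; the robot and the scene stay as the last step left them, time stands still between calls to the robot, and variables do not carry over. Pictures are saved under pics/ and viewed, and the job is handed in when it is done.

Besides the shell and the picture viewer there is one more tool, called after "Request:" as a command line: name --argument value ..., lists and objects as JSON in quotes. send_rows: Moves the arm, as the interface text tells. Its arguments: {"type":"object","properties":{"moves":{"type":"string"}},"required":["moves"]}

```bash
ls; mkdir -p pics; cat > h.py <<'E'
import numpy as np, cv2
from bench import robot, imaging, order
def snap(n,f=None):
    p=imaging.snapshot(n)
    if f: cv2.imwrite('pics/'+f+'.png',cv2.cvtColor(p['image'],cv2.COLOR_RGB2BGR))
    return p
E
python3 - <<'E'
from h import *
np.set_printoptions(precision=4,suppress=True)
print(robot.get_obs(), robot.tip_reach)
for n in ['scene','top','wrist']:
    p=snap(n,n+'0'); print(n,p['mtx'],p['R'],p['t'])
    for t in ['lock_box','carrier_left','carrier_middle','carrier_right','latch_button','lid_handle','lid_hinge']:
        print(t,[(d['centre'],round(d['conf'],2)) for d in imaging.landmark_of(p,t)[:3]])
E
```

```text
pics
{'time': 0.0, 'joint_positions': array([ 1.1329,  0.088 ,  1.3722, -0.    ,  1.6836, -0.1031]), 'qvel': array([-0.0016, -0.0014, -0.0016, -0.0007,  0.0017, -0.0008]), 'joint_torque': array([  0.0006, -34.0204, -30.2421,   0.0717,   0.0335,  -0.0002]), 'tool_pos': array([0.1805, 0.519 , 0.2233]), 'ee_rot': array([-1.5706,  0.0022,  1.236 ]), 'wrist_force': array([ 0.0202, -0.3759,  0.0521]), 'wrist_torque': array([-0.0316, -0.0131, -0.0531]), 'width': 0.0942739479797038} 0.019
scene [[388.4104   0.     281.673 ]
 [  0.     388.4104 207.3669]
 [  0.       0.       1.    ]] [[ 0.5402 -0.8415 -0.0102]
 [-0.5645 -0.3534 -0.746 ]
 [ 0.6241  0.4087 -0.6659]] [-0.3045  0.3905  0.6375]
lock_box [([254.2, 248.7], 0.69)]
carrier_left [([227.3, 237.2], 0.61), ([271.3, 249.7], 0.55)]
carrier_middle [([239.4, 241.7], 0.38)]
carrier_right [([251.0, 244.4], 0.59)]
latch_button []
lid_handle [([255.0, 210.8], 0.65)]
lid_hinge [([274.4, 208.7], 0.85), ([224.1, 235.2], 0.5)]
top [[380.1729   0.     280.5652]
 [  0.     380.1729 206.3937]
 [  0.       0.       1.    ]] [[ 0.0044 -0.9999  0.0127]
 [-0.9821 -0.0067 -0.1881]
 [ 0.1882 -0.0116 -0.9821]] [0.0022 0.5318 0.9062]
lock_box [([275.0, 225.0], 0.76)]
carrier_left [([253.4, 245.8], 0.45)]
carrier_middle [([264.7, 241.6], 0.49)]
carrier_right [([280.3, 241.1], 0.49), ([268.2, 187.2], 0.47), ([209.1, 221.4], 0.32)]
latch_button [([327.7, 195.6], 0.7), ([301.3, 238.1], 0.41)]
lid_handle [([270.5, 217.0], 0.8)]
lid_hinge [([266.9, 184.0], 0.76)]
wrist [[332.8489   0.     275.7526]
 [  0.     332.8489 207.5693]
 [  0.       0.       1.    ]] [[ 0.3282  0.9446  0.0003]
 [ 0.9069 -0.3152  0.2796]
 [ 0.2642 -0.0915 -0.9601]] [-0.55   -0.0286  0.3909]
lock_box []
carrier_left []
carrier_middle []
carrier_right []
latch_button []
lid_handle []
lid_hinge []
```

```bash
python3 - <<'E'
import cv2
a=cv2.imread('pics/scene0.png'); b=cv2.imread('pics/top0.png')
cv2.imwrite('pics/sA.png',cv2.resize(a[150:330,170:400],None,fx=3.4,fy=3.3,interpolation=cv2.INTER_CUBIC))
cv2.imwrite('pics/tA.png',cv2.resize(b[150:300,180:380],None,fx=4,fy=4,interpolation=cv2.INTER_CUBIC))
E
```

```text
(no output)
```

View pics/sA.png

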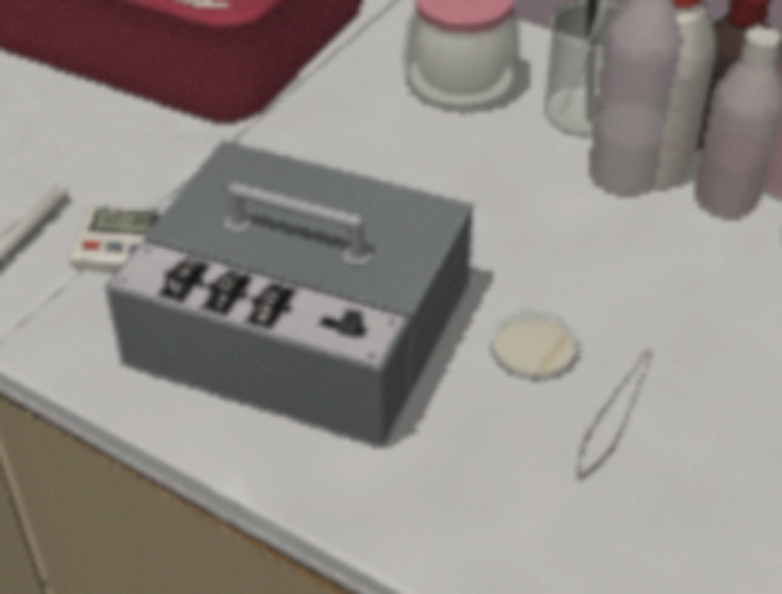

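View pics/tA.png

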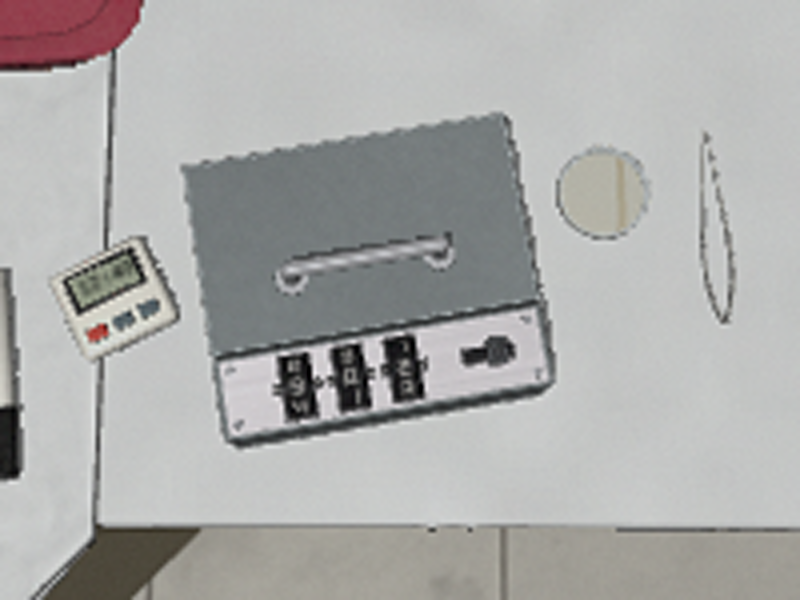

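View pics/scene0.png

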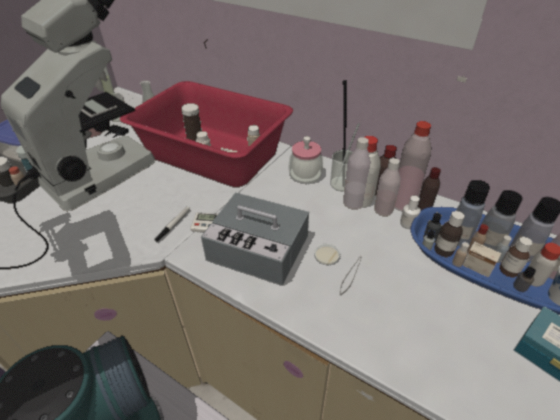

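View pics/wrist0.png

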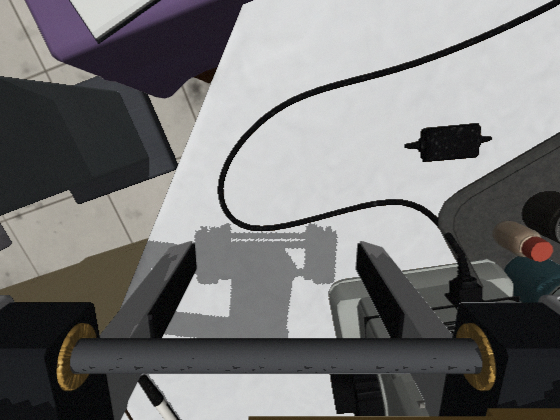

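```bash
cat > fit.py <<'E'
from h import *
from scipy.optimize import least_squares
np.set_printoptions(precision=4,suppress=True)
def proj(p,X):
    c=X@p['R'].T+p['t']; u=c@p['mtx'].T; return u[:,:2]/u[:,2:]
def box(q,X):
    c,s=np.cos(q[2]),np.sin(q[2]); return np.asarray(X)@np.array([[c,s,0],[-s,c,0],[0,0,1]])+[q[0],q[1],0]
E
python3 - <<'E'
from fit import *
pt,ps=snap('top'),snap('scene')
O={'a':[(.085,.1,.085),(225.5,192),(236.2,194)],'b':[(.085,-.1,.085),(306.75,178.75),(308.2,212.7)],
'c':[(-.085,.1,.085),(237,260.5),(201.5,237.9)],'d':[(-.085,-.1,.085),(317,246.2),(282.4,259.7)],
'e':[(-.085,-.1,0),None,(282.6,284.2)],'f':[(-.085,.1,0),None,(205.9,259.7)],
'w1':[(-.060,.052,.095),(254.5,246.5),None],'w3':[(-.060,-.012,.095),(281,242),None],'h':[(.005,0,.117),(270.5,217),(255,210.8)]}
def res(q):
    r=[]
    for k,(X,a,b) in O.items():
        X=box(q,[X])
        if a: r+=list((proj(pt,X)-a)[0])
        if b: r+=list((proj(ps,X)-b)[0])
    return np.array(r)
s=least_squares(res,[.5,0,.15],loss='soft_l1'); print(s.x); print(res(s.x).reshape(-1,2))
q=s.x
print(box(q,[(-.06,.052,.095),(-.06,.02,.095),(-.06,-.012,.095),(-.06,-.068,.091),(.005,0,.117)]))
E
```

```text
[0.4956 0.0262 0.1808]
[[ 0.0468 -0.5113]
 [-1.6311 -2.0052]
 [-0.6828 -0.9287]
 [ 0.6616 -1.1154]
 [-0.7033  0.2776]
 [-2.0465 -1.0762]
 [ 2.4793 -0.2539]
 [-0.4832  2.7223]
 [-0.3121  2.9463]
 [-1.0691  1.8647]
 [-0.0426 -0.1132]
 [ 0.2915 -0.3616]
 [ 0.9481 -2.8603]
 [ 1.1174  1.463 ]]
[[ 0.4272  0.0666  0.095 ]
 [ 0.433   0.0351  0.095 ]
 [ 0.4388  0.0036  0.095 ]
 [ 0.4488 -0.0515  0.091 ]
 [ 0.5005  0.0271  0.117 ]]
```

```bash
cat >> fit.py <<'E'
def plan(target,yaw,n,p0=None,y0=None):
    o=robot.get_obs(); p=np.array(o['tool_pos'] if p0 is None else p0); y=o['ee_rot'][2] if y0 is None else y0
    step=(np.array(target)-p)/n; dy=(yaw-y)/n
    L=[]
    for i in range(n):
        c,s=np.cos(y),np.sin(y)
        L.append((c*step[0]+s*step[1],-step[2],-s*step[0]+c*step[1],-np.degrees(dy))); y+=dy
    for l in L: print('%.4f %.4f %.4f %.2f;'%l,end=' ')
    print()
E
python3 - <<'E'
from fit import *
plan([.433,.035,.225],.181,20)
E
```

```text
-0.0187 -0.0000 -0.0199 3.02; -0.0177 -0.0000 -0.0208 3.02; -0.0165 -0.0000 -0.0217 3.02; -0.0154 -0.0000 -0.0226 3.02; -0.0142 -0.0000 -0.0234 3.02; -0.0129 -0.0000 -0.0241 3.02; -0.0116 -0.0000 -0.0247 3.02; -0.0103 -0.0000 -0.0253 3.02; -0.0090 -0.0000 -0.0258 3.02; -0.0076 -0.0000 -0.0262 3.02; -0.0062 -0.0000 -0.0266 3.02; -0.0048 -0.0000 -0.0269 3.02; -0.0033 -0.0000 -0.0271 3.02; -0.0019 -0.0000 -0.0272 3.02; -0.0005 -0.0000 -0.0273 3.02; 0.0010 -0.0000 -0.0273 3.02; 0.0024 -0.0000 -0.0272 3.02; 0.0038 -0.0000 -0.0270 3.02; 0.0053 -0.0000 -0.0268 3.02; 0.0067 -0.0000 -0.0265 3.02;
```

Request:
send_rows --moves "-1 -0.0187 0 -0.0199 3; -1 -0.0177 0 -0.0208 3; -1 -0.0165 0 -0.0217 3; -1 -0.0154 0 -0.0226 3; -1 -0.0142 0 -0.0234 3; -1 -0.0129 0 -0.0241 3; -1 -0.0116 0 -0.0247 3; -1 -0.0103 0 -0.0253 3; -1 -0.009 0 -0.0258 3; -1 -0.0076 0 -0.0262 3"

```text
time: 2.13
tool_pos: [0.3076, 0.2762, 0.2247]
ee_rot: [-1.571, -0.001, 0.71]
wrist_force: [0.7, -0.1, 0.5]
width: 0.0939
```

Request:
send_rows --moves "-1 -0.0062 0 -0.0266 3; -1 -0.0048 0 -0.0269 3; -1 -0.0033 0 -0.0271 3; -1 -0.0019 0 -0.0272 3; -1 -0.0005 0 -0.0273 3; -1 0.001 0 -0.0273 3; -1 0.0024 0 -0.0272 3; -1 0.0038 0 -0.027 3; -1 0.0053 0 -0.0268 3; -1 0.0067 0 -0.0265 3"

```text
time: 2.97
tool_pos: [0.4352, 0.0346, 0.2247]
ee_rot: [-1.571, -0.001, 0.186]
wrist_force: [0.9, -0.5, -0.2]
width: 0.094
```

```bash
python3 - <<'E'
from fit import *
p=snap('wrist','w1'); o=robot.get_obs(); print(o)
print(p['R'],p['t'])
for t in ['carrier_left','carrier_middle','carrier_right','latch_button','lid_handle']:
        print(t,[(d['centre'],round(d['conf'],2)) for d in imaging.landmark_of(p,t)[:3]])
q=[0.4956,.0262,.1808]
print(proj(p,box(q,[(-.06,.052,.095),(-.06,.02,.095),(-.06,-.012,.095),(-.06,-.068,.091),(.005,0,.117)])))
E
```

```text
{'time': 3.0167, 'joint_positions': array([-0.0561, -0.1661,  1.6156, -0.0039,  1.6901, -0.2367]), 'qvel': array([ 0.0645, -0.0265,  0.0328,  0.0483,  0.0363,  0.0086]), 'joint_torque': array([  3.3557, -27.1773, -29.1542,   0.9842,   0.7872,  -0.0369]), 'tool_pos': array([0.4372, 0.0308, 0.2243]), 'ee_rot': array([-1.5751, -0.001 ,  0.1801]), 'wrist_force': array([ 0.8741, -2.2039, -0.2543]), 'wrist_torque': array([-0.1687, -0.0476, -0.0259]), 'width': 0.09372320124205333}
[[ 0.9827  0.1853  0.0011]
 [ 0.1776 -0.9436  0.2793]
 [ 0.0528 -0.2743 -0.9602]] [-0.434  -0.0733  0.3777]
carrier_left [([275.1, 164.2], 0.92)]
carrier_middle [([274.8, 197.5], 0.92), ([351.0, 316.8], 0.72)]
carrier_right [([275.7, 228.8], 0.89), ([325.1, 200.2], 0.33)]
latch_button [([274.8, 287.8], 0.53)]
lid_handle [([353.6, 234.4], 0.87)]
[[273.8019 168.9964]
 [273.6615 204.2742]
 [273.5292 237.5087]
 [273.3394 289.1471]
 [349.543  234.1576]]
```

View pics/w1.png

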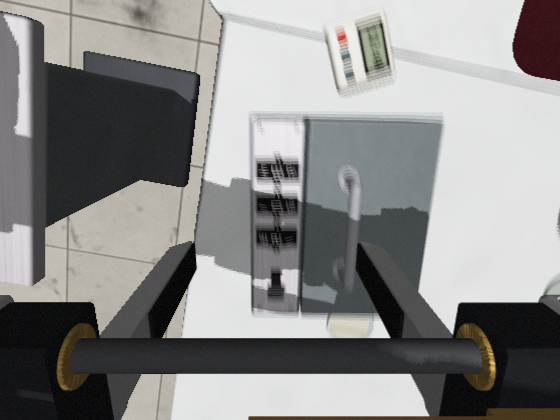

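Request:
send_rows --moves "-1 -0.006 0.01 0.01 0; -1 0 0.01 0.01 0; -1 0 0.01 0.01 0; -1 0 0.01 0 0; -1 0 0 0 0; -1 0 0 0 0; -1 0 0 0 0; -1 0 0 0 0; -1 0 0 0 0; -1 0 0 0 0"

```text
time: 4.1
tool_pos: [0.4237, 0.0641, 0.185]
ee_rot: [-1.571, -0.001, 0.188]
wrist_force: [0.3, -0.2, 0.1]
width: 0.0939
```

```bash
python3 - <<'E'
from fit import *
p=snap('wrist','w2'); o=robot.get_obs(); print(o['tool_pos'],o['ee_rot'],o['qvel'],o['wrist_force'])
X=[(-.06,.052,.073),(-.06,.02,.073),(-.06,-.012,.073),(-.06,-.068,.091),(.005,0,.117)]
U=[];K=[]
for x,t in zip(X,['carrier_left','carrier_middle','carrier_right','latch_button','lid_handle']):
        d=imaging.landmark_of(p,t); print(t,[(d['centre'],round(d['conf'],2)) for d in d[:3]])
        if d and d[0]['conf']>.5: U.append(d[0]['centre']);K.append(x)
s=least_squares(lambda q:(proj(p,box(q,K))-U).ravel(),[.4956,.0262,.1808],loss='soft_l1');print(s.x);print(s.fun.reshape(-1,2))
a=p['image'][100:340,180:440,::-1]
cv2.imwrite('pics/w2c.png',cv2.resize(a,None,fx=2.5,fy=2.5,interpolation=cv2.INTER_CUBIC))
cv2.imwrite('pics/w2.png',cv2.resize(cv2.rotate(p['image'][120:300,235:320,::-1],cv2.ROTATE_90_CLOCKWISE),None,fx=4.4,fy=4.4,interpolation=cv2.INTER_CUBIC))
E
```

```text
[0.4236 0.0641 0.1849] [-1.5709 -0.0007  0.1883] [ 0.0015 -0.0007  0.0042  0.002  -0.0018 -0.0006] [ 0.8713 -0.4106 -0.6345]
carrier_left [([282.0, 206.0], 0.84)]
carrier_middle [([282.2, 241.5], 0.91)]
carrier_right [([281.8, 274.2], 0.79)]
latch_button [([435.3, 261.2], 0.67), ([280.6, 341.8], 0.47)]
lid_handle [([369.9, 289.8], 0.64)]
[0.4975 0.031  0.2138]
[[  -0.0478    0.1119]
 [   0.4823   -0.1744]
 [   1.5688    0.2378]
 [-150.2891   79.2602]
 [  -0.2027   -4.3148]]
```

View pics/w2.png

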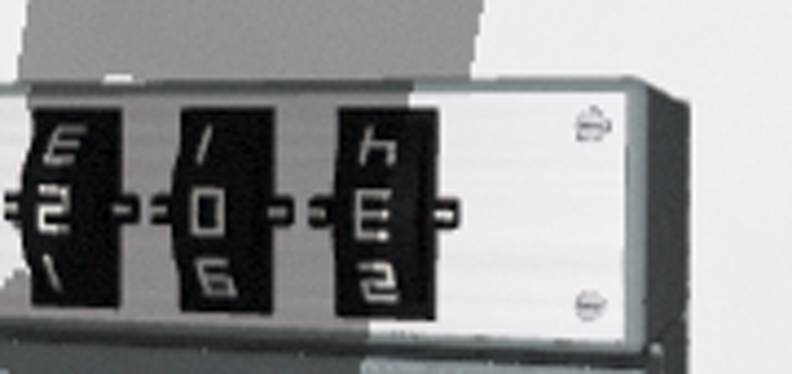

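View pics/w2c.png

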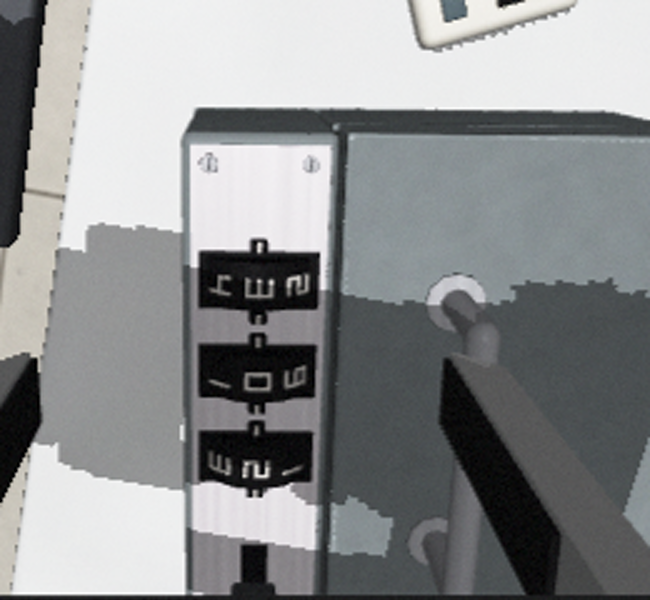

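```bash
python3 - <<'E'
from fit import *
p=snap('wrist')
X=[(-.06,.052,.073),(-.06,.02,.073),(-.06,-.012,.073),(-.06,-.068,.091),(.005,0,.117),(-.085,.1,.085)]
U=np.array([(282,206.),(282.2,241.5),(281.8,274.2),(280.6,341.8),(369.9,289.8),(254.6,155)])
L=[(-.035,(314.8,152)),(-.035,(310,338)),(-.085,(254.8,276))]
ys=np.linspace(-.15,.12,200)
def res(q):
    r=list((proj(p,box(q,X))-U).ravel())
    for x,(c,w) in L:
        P=proj(p,box(q,[(x,y,.085) for y in ys])); i=np.argsort(P[:,1]); r.append(np.interp(w,P[i,1],P[i,0])-c)
    return np.array(r)
s=least_squares(res,[.4956,.0262,.1808],loss='soft_l1');print(s.x);print(s.fun.round(2))
q=s.x
W=box(q,[(-.06,.052,.095),(-.06,.02,.095),(-.06,-.012,.095),(-.06,-.068,.091),(.005,0,.117)]);print(W)
plan([*W[0][:2],.130],q[2],5)
E
```

```text
[0.4969 0.0287 0.1853]
[ 0.97  1.07  0.41  0.79  0.47  1.22  1.48 -0.28 -1.16 -0.92 -3.12 -3.54
  1.53 -0.66 -1.27]
[[ 0.4283  0.0688  0.095 ]
 [ 0.4342  0.0373  0.095 ]
 [ 0.4401  0.0059  0.095 ]
 [ 0.4504 -0.0492  0.091 ]
 [ 0.5018  0.0296  0.117 ]]
0.0012 0.0109 0.0007 0.04; 0.0012 0.0109 0.0007 0.04; 0.0012 0.0109 0.0007 0.04; 0.0012 0.0109 0.0007 0.04; 0.0012 0.0109 0.0007 0.04;
```

Request:
send_rows --moves "1 -0.001 0.01 0.0035 0; 1 0 0.01 0 0; 1 0 0.01 0 0; 1 0 0.01 0 0; 1 0 0.01 0 0; 1 0 0.005 0 0; 1 0 0.005 0 0; 1 0 0.003 0 0; 1 0 0 0 0; 1 0 0 0 0"

```text
time: 5.28
tool_pos: [0.4218, 0.0676, 0.1217]
ee_rot: [-1.571, -0.0, 0.189]
wrist_force: [0.0, -0.7, 0.3]
width: 0.0307
```

```bash
python3 - <<'E'
from fit import *
p=snap('wrist','w3'); o=robot.get_obs(); print(o['tool_pos'],o['ee_rot'],o['width'],o['wrist_force'])
p=snap('scene');cv2.imwrite('pics/s3.png',cv2.resize(p['image'][190:280,190:310,::-1],None,fx=6,fy=6,interpolation=cv2.INTER_CUBIC))
E
```

```text
[0.422  0.0676 0.1219] [-1.5709 -0.001   0.1888] 0.026603872826476374 [-0.1823 -0.7656  0.5739]
```

View pics/w3.png

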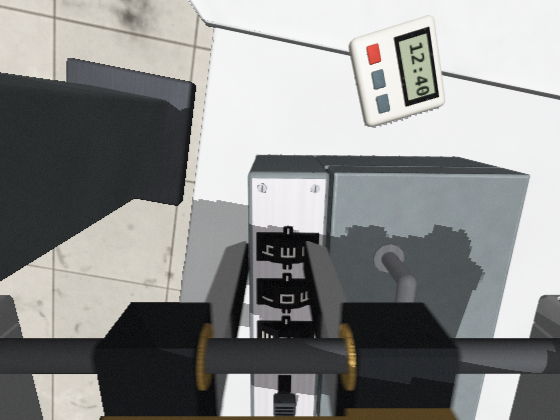

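View pics/s3.png

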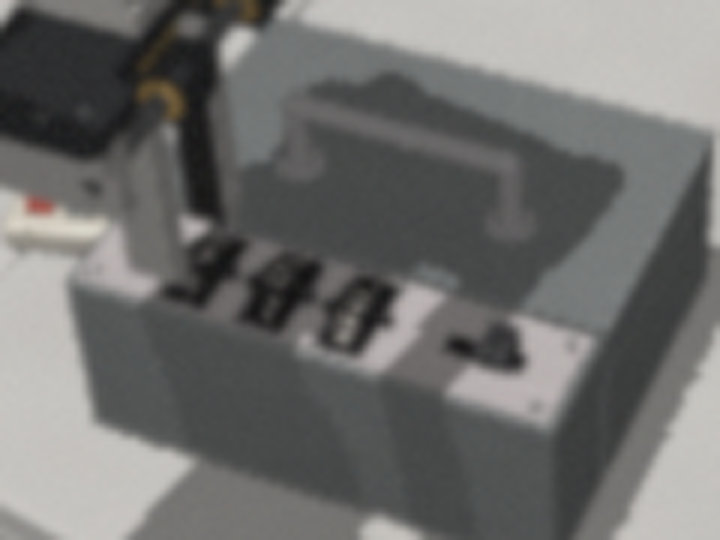

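Request:
send_rows --moves "1 0 0 0 0; 1 0 0 0 0; 1 0 0 0 0; 1 0 0 0 0; 1 0 0.002 0 0; 1 0 0.002 0 0; 1 0 0.001 0 0; 1 0 0 0 0; 1 0 0 0 0; 1 0 0 0 0"

```text
time: 6.22
tool_pos: [0.4216, 0.0675, 0.1165]
ee_rot: [-1.571, -0.0, 0.189]
wrist_force: [0.6, -0.4, 1.1]
width: 0.0005
```

```bash
python3 - <<'E'
from fit import *
p=snap('wrist','w4'); o=robot.get_obs(); print(o['tool_pos'],o['ee_rot'],o['width'],o['wrist_force'])
E
```

```text
[0.4216 0.0676 0.1165] [-1.5707 -0.0001  0.1888] 0.000682627921491181 [ 0.1465 -0.1562 -0.0698]
```

View pics/w4.png

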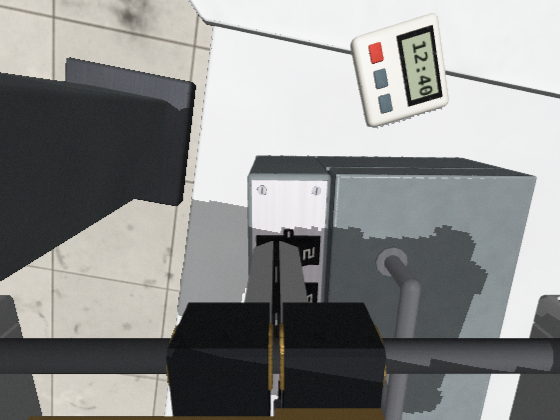

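Request:
send_rows --moves "1 0 0.001 0 0; 1 0 0.001 0 0; 1 0 0.0005 0 0; 1 0 0 0 0; 1 0 0 0 0; 1 0 0 0 0; 1 0 0 0 0; 1 0 0 0 0; 1 0 0 0 0; 1 0 0 0 0"

```text
time: 7.1
tool_pos: [0.4217, 0.0676, 0.114]
ee_rot: [-1.571, -0.0, 0.189]
wrist_force: [-0.3, 0.3, -0.4]
width: 0.0004
```

```bash
cat > ob.py <<'E'
from fit import *
o=robot.get_obs(); print(o['time'],o['tool_pos'],o['ee_rot'],o['width'],o['wrist_force'])
E
python3 ob.py
```

```text
7.1 [0.4217 0.0676 0.114 ] [-1.5708 -0.0001  0.1889] 0.00043261772672358457 [-0.2679  0.3354 -0.4057]
```

Request:
send_rows --moves "1 0 0.0005 0 0; 1 0 0.0005 0 0; 1 0 0 0 0; 1 0 0 0 0; 1 0 0 0 0; 1 0 0 0 0; 1 0 0 0 0; 1 0 0 0 0; 1 0 0 0 0; 1 0 0 0 0"

```text
time: 7.93
tool_pos: [0.4218, 0.0676, 0.1131]
ee_rot: [-1.571, -0.0, 0.189]
wrist_force: [-0.5, -0.2, 2.8]
width: 0.0
```

Request:
send_rows --moves "1 0 0.0004 0 0; 1 0 0.0003 0 0; 1 0 0 0 0; 1 0 0 0 0; 1 0.0035 0 0 0; 1 0.0035 0 0 0; 1 0.0035 0 0 0; 1 0.0035 0 0 0; 1 0 0 0 0; 1 0 0 0 0"

```text
time: 8.77
tool_pos: [0.4358, 0.0701, 0.1126]
ee_rot: [-1.571, -0.001, 0.189]
wrist_force: [-0.2, -1.1, 5.4]
width: 0.0003
```

```bash
python3 ob.py; python3 - <<'E'
from fit import *
p=snap('wrist','w5')
E
```

```text
8.7667 [0.4358 0.0701 0.1126] [-1.5711 -0.0009  0.1888] 0.0002720717601672699 [-0.1562 -1.0861  5.4084]
```

View pics/w5.png

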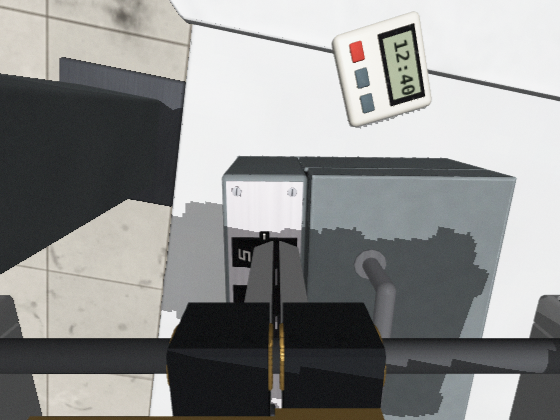

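Request:
send_rows --moves "1 0 -0.004 0 0; 1 0 -0.005 0 0; 1 0 0 -0.008 0; 1 0 0 -0.008 0; 1 0 0 -0.008 0; 1 0 0 -0.008 0; 1 0 0 0 0; 1 0 0.004 0 0; 1 0 0.004 0 0; 1 0 0 0 0"

```text
time: 9.65
tool_pos: [0.4416, 0.0386, 0.1131]
ee_rot: [-1.571, -0.001, 0.189]
wrist_force: [0.2, -0.7, 3.6]
width: 0.0008
```

```bash
python3 - <<'E'
from fit import *
p=snap('wrist','w6')
E
python3 ob.py
```

```text
9.7 [0.4416 0.0386 0.1135] [-1.5714 -0.0006  0.189 ] 0.00032488207539069973 [ 0.5196 -1.3379  1.5445]
```

View pics/w6.png

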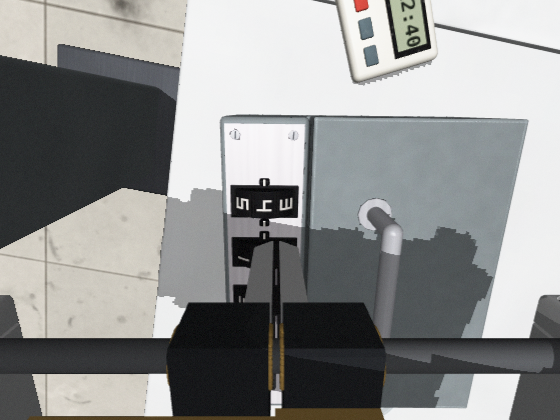

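Request:
send_rows --moves "1 0 0.001 0 0; 1 0 0 0 0; 1 -0.0035 0 0 0; 1 -0.0035 0 0 0; 1 -0.0035 0 0 0; 1 -0.0035 0 0 0; 1 0 0 0 0; 1 0 0 0 0; 1 0 -0.006 0 0; 1 0 0 0 0"

```text
time: 10.53
tool_pos: [0.4273, 0.0364, 0.1184]
ee_rot: [-1.57, 0.001, 0.189]
wrist_force: [0.5, -0.4, -0.7]
width: 0.0007
```

```bash
python3 - <<'E'
from fit import *
p=snap('wrist','w7')
E
python3 ob.py
```

```text
10.5833 [0.4272 0.0364 0.118 ] [-1.5699  0.001   0.1889] 0.0004737640591340528 [ 0.2415  0.6635 -0.2314]
```

View pics/w7.png

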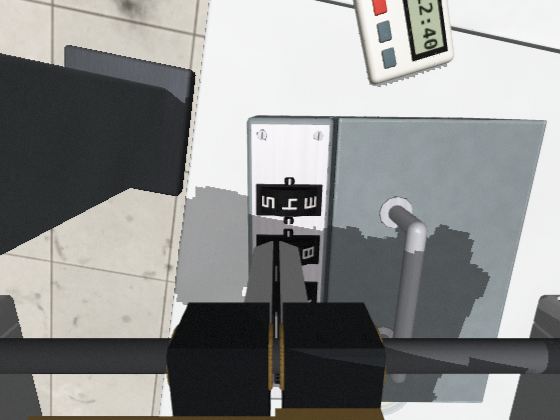

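Request:
send_rows --moves "1 0.007 0 0 0; 1 0.007 0 0 0; 1 0 0.003 0 0; 1 0 0.003 0 0; 1 0 0 0 0; 1 -0.0035 0 0 0; 1 -0.0035 0 0 0; 1 -0.0035 0 0 0; 1 -0.0035 0 0 0; 1 0 0 0 0"

```text
time: 11.42
tool_pos: [0.427, 0.0361, 0.1127]
ee_rot: [-1.571, -0.0, 0.189]
wrist_force: [0.7, 0.3, 4.7]
width: 0.0004
```

Request:
send_rows --moves "1 0 0 0 0; 1 0 -0.006 0 0; 1 0 0 0 0; 1 0.007 0 0 0; 1 0.007 0 0 0; 1 0 0 0 0; 1 0 0 0 0; 1 0 0 0 0; 1 0 0 0 0; 1 0 0 0 0"

```text
time: 12.25
tool_pos: [0.4412, 0.0387, 0.1181]
ee_rot: [-1.571, 0.0, 0.189]
wrist_force: [-0.1, -0.8, 0.5]
width: 0.0001
```

```bash
python3 - <<'E'
from fit import *
p=snap('wrist','w8')
E
python3 ob.py
```

```text
12.3 [0.4412 0.0387 0.1182] [-1.5707  0.0002  0.1888] 0.00018925600416105492 [-0.9313  0.0871  0.9331]
```

View pics/w8.png

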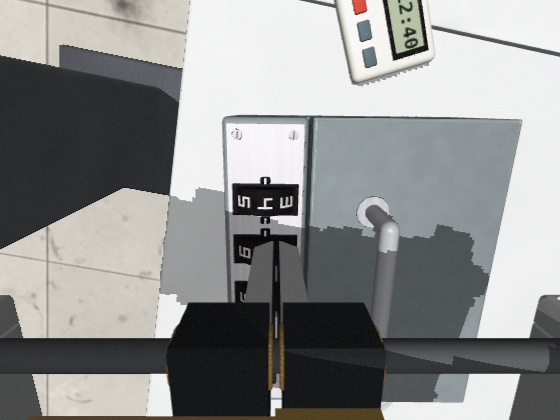

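Request:
send_rows --moves "1 0 0.003 0 0; 1 0 0.0031 0 0; 1 0 0 0 0; 1 -0.0035 0 0 0; 1 -0.0035 0 0 0; 1 -0.0035 0 0 0; 1 -0.0035 0 0 0; 1 0 0 0 0; 1 0 0 0 0; 1 0 -0.006 0 0"

```text
time: 13.13
tool_pos: [0.4264, 0.0361, 0.117]
ee_rot: [-1.57, 0.003, 0.189]
wrist_force: [0.4, -0.9, -0.7]
width: 0.0008
```

Request:
send_rows --moves "1 0 -0.02 0.01 0; 1 0 -0.02 0.02 0; 1 0 -0.02 0.03 0; 1 0 0 0.01 0; 1 0 0 0 0; 1 0 0 0 0; 1 0 0 0 0; 1 0 0 0 0; 1 0 0 0 0; 1 0 0 0 0"

```text
time: 13.97
tool_pos: [0.4143, 0.1041, 0.1774]
ee_rot: [-1.571, 0.002, 0.188]
wrist_force: [-0.2, -0.4, -0.6]
width: 0.0004
```

```bash
python3 - <<'E'
from fit import *
p=snap('wrist','w9')
cv2.imwrite('pics/w9c.png',cv2.resize(p['image'][140:340,200:440,::-1],None,fx=3,fy=3,interpolation=cv2.INTER_CUBIC))
for t in ['latch_button','lid_handle','carrier_left','carrier_middle','carrier_right']:
        d=imaging.landmark_of(p,t); print(t,[(d['centre'],round(d['conf'],2)) for d in d[:3]])
q=[.4969,.0287,.1853]
print(proj(p,box(q,[(-.06,.052,.073),(-.06,.02,.073),(-.06,-.012,.073),(-.06,-.068,.091),(.005,0,.117)])))
E
python3 ob.py
```

```text
latch_button [([282.8, 387.4], 0.47)]
lid_handle [([372.1, 341.3], 0.79)]
carrier_left []
carrier_middle []
carrier_right []
[[284.7025 255.0776]
 [284.3363 288.3056]
 [283.9915 319.579 ]
 [283.8516 384.9262]
 [369.177  340.5915]]
14.2667 [0.4145 0.1048 0.1782] [-1.5707 -0.0001  0.1886] 0.00026699462191176297 [-0.3089  0.2888  0.5512]
```

View pics/w9c.png

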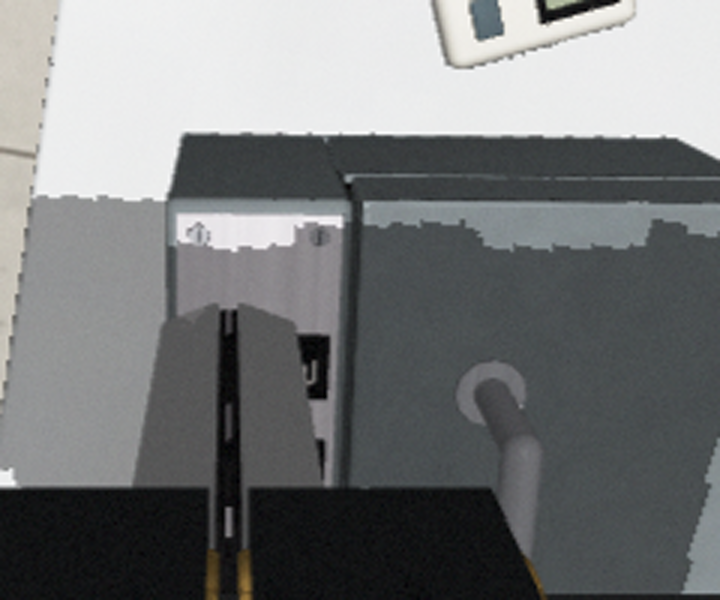

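```bash
python3 - <<'E'
from fit import *
q=[.4969,.0287,.1853]
W=box(q,[(-.06,-.092,.15)])[0]; print(W); plan(W,.1853,7)
E
```

```text
[ 0.4549 -0.0728  0.15  ]
0.0009 0.0040 -0.0260 0.03; 0.0009 0.0040 -0.0260 0.03; 0.0009 0.0040 -0.0260 0.03; 0.0009 0.0040 -0.0260 0.03; 0.0010 0.0040 -0.0260 0.03; 0.0010 0.0040 -0.0260 0.03; 0.0010 0.0040 -0.0260 0.03;
```

Request:
send_rows --moves "1 0.001 0 -0.026 0.2; 1 0.001 0.004 -0.026 0; 1 0.001 0.004 -0.026 0; 1 0.001 0.005 -0.026 0; 1 0.001 0.005 -0.026 0; 1 0.001 0.005 -0.026 0; 1 0.001 0.005 -0.026 0; 1 0 0 0 0; 1 0 0 0 0; 1 0 0 0 0"

```text
time: 15.1
tool_pos: [0.4549, -0.0722, 0.1503]
ee_rot: [-1.57, -0.0, 0.185]
wrist_force: [0.5, 0.5, 0.9]
width: 0.0004
```

```bash
python3 - <<'E'
from fit import *
p=snap('wrist','w10')
cv2.imwrite('pics/w10c.png',cv2.resize(p['image'][40:290,180:440,::-1],None,fx=2.4,fy=2.4,interpolation=cv2.INTER_CUBIC))
X=[(-.06,.052,.073),(-.06,.02,.073),(-.06,-.012,.073),(-.06,-.068,.091),(.005,0,.117)]
for t in ['carrier_left','carrier_middle','carrier_right','latch_button','lid_handle']:
        d=imaging.landmark_of(p,t); print(t,[(d['centre'],round(d['conf'],2)) for d in d[:3]])
print(proj(p,box([.4969,.0287,.1853],X)))
E
python3 ob.py
```

```text
carrier_left [([274.6, 8.7], 0.85)]
carrier_middle [([277.2, 66.3], 0.68)]
carrier_right [([275.1, 113.6], 0.85), ([277.9, 9.1], 0.31)]
latch_button [([274.9, 204.7], 0.81)]
lid_handle [([395.8, 94.0], 0.94)]
[[276.1294   8.7477]
 [276.0997  63.6671]
 [276.0723 114.2814]
 [276.0628 200.2703]
 [395.1456  92.2703]]
15.4 [ 0.4551 -0.0719  0.1505] [-1.5709 -0.0006  0.1868] 0.0003995464802616881 [ 0.3658  0.421  -1.3723]
```

View pics/w10c.png

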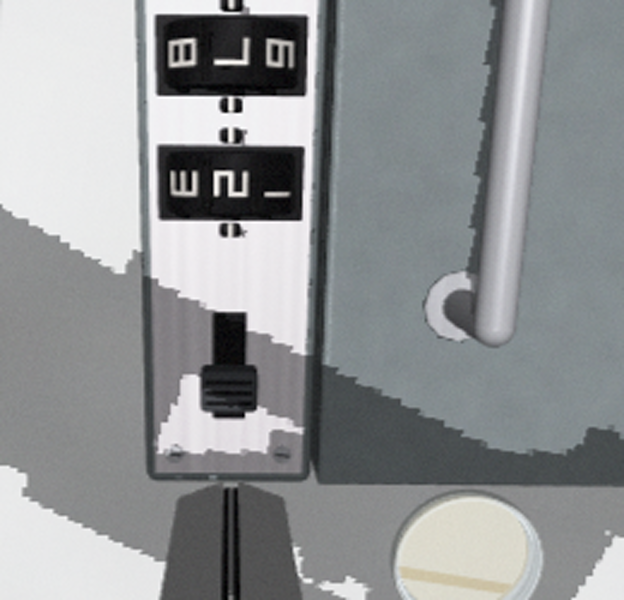

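Request:
send_rows --moves "1 0 0.01 0 0; 1 0 0.01 0 0; 1 0 0.01 0 0; 1 0 0.006 0 0; 1 0 0.004 0 0; 1 0 0.003 0 0; 1 0 0 0 0; 1 0 0 0 0; 1 0 0 0 0; 1 0 0 0 0"

```text
time: 16.23
tool_pos: [0.4554, -0.0728, 0.1077]
ee_rot: [-1.571, -0.001, 0.185]
wrist_force: [-0.2, 0.8, -0.2]
width: 0.0001
```

```bash
python3 ob.py; python3 - <<'E'
from fit import *
p=snap('wrist','w11')
cv2.imwrite('pics/w11c.png',cv2.resize(p['image'][40:290,180:440,::-1],None,fx=2.4,fy=2.4,interpolation=cv2.INTER_CUBIC))
E
```

```text
16.2333 [ 0.4554 -0.0728  0.1077] [-1.5713 -0.0011  0.1852] 9.715173784464299e-05 [-0.1502  0.804  -0.2116]
```

View pics/w11c.png

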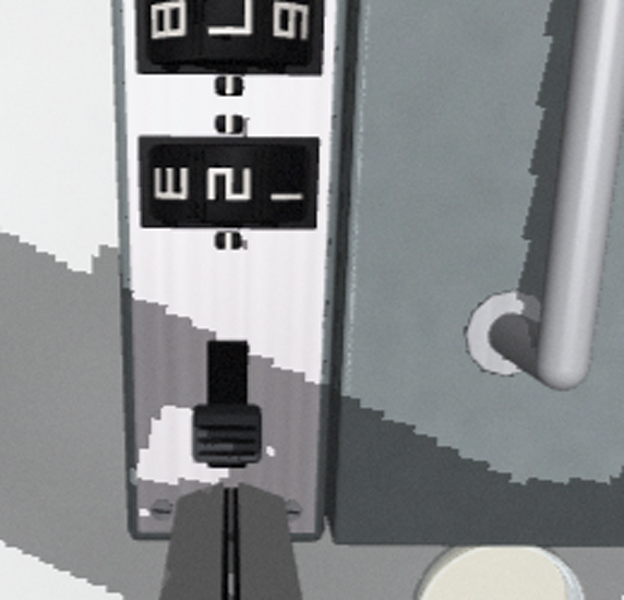

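Request:
send_rows --moves "1 0 0 0.002 0; 1 0 0 0.002 0; 1 0 0 0.002 0; 1 0 0 0.002 0; 1 0 0 0.002 0; 1 0 0 0.001 0; 1 0 0 0.001 0; 1 0 0 0 0; 1 0 0 0 0; 1 0 0 0 0"

```text
time: 17.12
tool_pos: [0.4529, -0.0608, 0.1073]
ee_rot: [-1.571, -0.0, 0.185]
wrist_force: [0.8, -1.0, 0.4]
width: 0.0005
```

Request:
send_rows --moves "1 0 0 0.001 0; 1 0 0 0.001 0; 1 0 0 0.001 0; 1 0 0 0.001 0; 1 0 0 0.001 0; 1 0 0 0 0; 1 0 0 0 0; 1 0 0 0 0; 1 0 0 0 0; 1 0 0 0 0"

```text
time: 17.95
tool_pos: [0.4518, -0.0558, 0.1071]
ee_rot: [-1.57, 0.0, 0.185]
wrist_force: [1.1, -0.2, 0.8]
width: 0.0003
```

```bash
python3 ob.py; python3 - <<'E'
from fit import *
p=snap('wrist','w12')
cv2.imwrite('pics/w12c.png',cv2.resize(p['image'][40:290,180:440,::-1],None,fx=2.4,fy=2.4,interpolation=cv2.INTER_CUBIC))
E
```

```text
17.95 [ 0.4518 -0.0558  0.1071] [-1.5703  0.0002  0.1854] 0.00034874233438479847 [ 1.139  -0.1958  0.8476]
```

View pics/w12c.png

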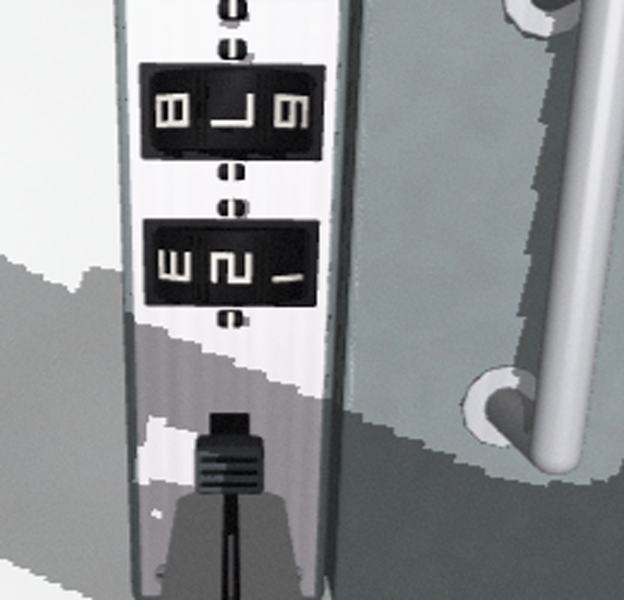

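Request:
send_rows --moves "1 0 0 0.001 0; 1 0 0 0.001 0; 1 0 0 0.0005 0; 1 0 0 0 0; 1 0 0 0 0; 1 0 0 0 0; 1 0 0 0 0; 1 0 0 0 0; 1 0 0 0 0; 1 0 0 0 0"

```text
time: 18.83
tool_pos: [0.4517, -0.0556, 0.1071]
ee_rot: [-1.575, 0.0, 0.185]
wrist_force: [2.0, -6.4, -2.1]
width: 0.0002
```

Request:
send_rows --moves "1 0 0 0.0005 0; 1 0 0 0 0; 1 0 0 0 0; 1 0 0 0 0; 1 0 0 0 0; 1 0 0 0 0; 1 0 0 0 0; 1 0 0 0 0; 1 0 0 0 0; 1 0 0 0 0"

```text
time: 19.67
tool_pos: [0.4517, -0.0555, 0.1072]
ee_rot: [-1.576, 0.0, 0.184]
wrist_force: [2.8, -7.2, -1.7]
width: 0.0
```

```bash
python3 ob.py
```

```text
19.6667 [ 0.4517 -0.0555  0.1072] [-1.5764  0.      0.1845] 3.427150268541819e-05 [ 2.7962 -7.1887 -1.7   ]
```

```bash
python3 - <<'E'
from fit import *
q=[.4969,.0287,.1853]
W=box(q,[(.005,0,.17)])[0]; print(W); plan([*W[:2],.107],.1853,7)
E
```

```text
[0.5018 0.0296 0.17  ]
0.0093 0.0000 0.0106 -0.01; 0.0093 0.0000 0.0106 -0.01; 0.0093 0.0000 0.0106 -0.01; 0.0093 0.0000 0.0106 -0.01; 0.0093 0.0000 0.0106 -0.01; 0.0093 0.0000 0.0106 -0.01; 0.0093 0.0000 0.0106 -0.01;
```

Request:
send_rows --moves "1 0 0 -0.005 0; 1 0 0 -0.004 0; 1 0 -0.01 0 0; 1 0 -0.02 0 0; 0 0 -0.02 0 0; 0 0 -0.02 0 0; 0 0 0 0 0; 0 0 0 0 0; 0 0 0 0 0; 0 0 0 0 0"

```text
time: 20.5
tool_pos: [0.4521, -0.0615, 0.1756]
ee_rot: [-1.569, 0.003, 0.185]
wrist_force: [-0.7, 0.7, -0.9]
width: 0.0367
```

```bash
python3 - <<'E'
from fit import *
p=snap('wrist','w13')
for t in ['latch_button','lid_handle']:
        d=imaging.landmark_of(p,t); print(t,[(d['centre'],round(d['conf'],2)) for d in d[:3]])
q=[.4969,.0287,.1853]
print(proj(p,box(q,[(-.06,-.068,.091),(-.06,-.058,.091),(.005,0,.117)])))
W=box(q,[(.005,0,.155)])[0]; print(W); plan(W,.1853,6)
E
python3 ob.py
```

```text
latch_button [([276.7, 194.6], 0.67)]
lid_handle [([384.8, 117.4], 0.64)]
[[277.4094 205.858 ]
 [277.4351 193.0686]
 [381.1598 113.1585]]
[0.5018 0.0296 0.155 ]
0.0109 0.0035 0.0134 0.00; 0.0109 0.0035 0.0134 0.00; 0.0109 0.0035 0.0134 0.00; 0.0109 0.0035 0.0134 0.00; 0.0109 0.0035 0.0134 0.00; 0.0109 0.0035 0.0134 0.00; 
20.65 [ 0.4523 -0.0617  0.1758] [-1.5696  0.0022  0.1853] 0.046090261214321124 [-0.1344  0.1505 -0.0726]
```

View pics/w13.png

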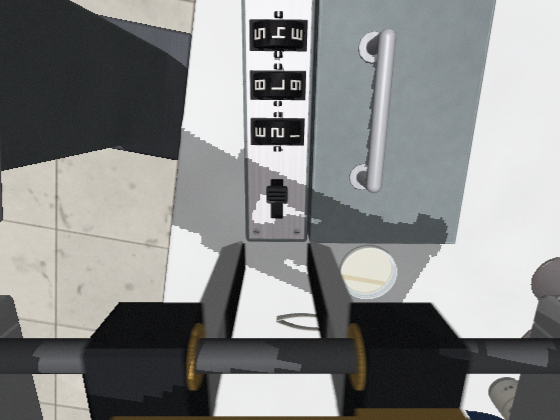

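Request:
send_rows --moves "0 0.0112 0.0015 0.0134 0; 0 0.0112 0.0015 0.0134 0; 0 0.0112 0.0015 0.0134 0; 0 0.0112 0.0015 0.0134 0; 0 0.0112 0.002 0.0134 0; 0 0.0112 0.002 0.0134 0; 0 0 0.005 0 0; 0 0 0.005 0 0; 0 0 0 0 0; 0 0 0 0 0"

```text
time: 21.48
tool_pos: [0.5034, 0.0289, 0.1563]
ee_rot: [-1.571, 0.002, 0.185]
wrist_force: [-0.9, 0.1, -0.6]
width: 0.0471
```

```bash
python3 - <<'E'
from fit import *
p=snap('wrist','w14')
s=snap('scene');cv2.imwrite('pics/s14.png',cv2.resize(s['image'][160:280,170:320,::-1],None,fx=5,fy=5,interpolation=cv2.INTER_CUBIC))
E
python3 ob.py
```

```text
21.5833 [0.5039 0.0288 0.1572] [-1.5709  0.      0.1843] 0.046887091310176224 [ 0.8192 -0.2776  0.2738]
```

View pics/w14.png

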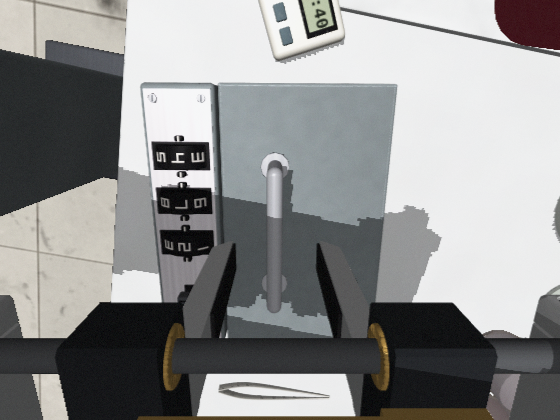

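View pics/s14.png

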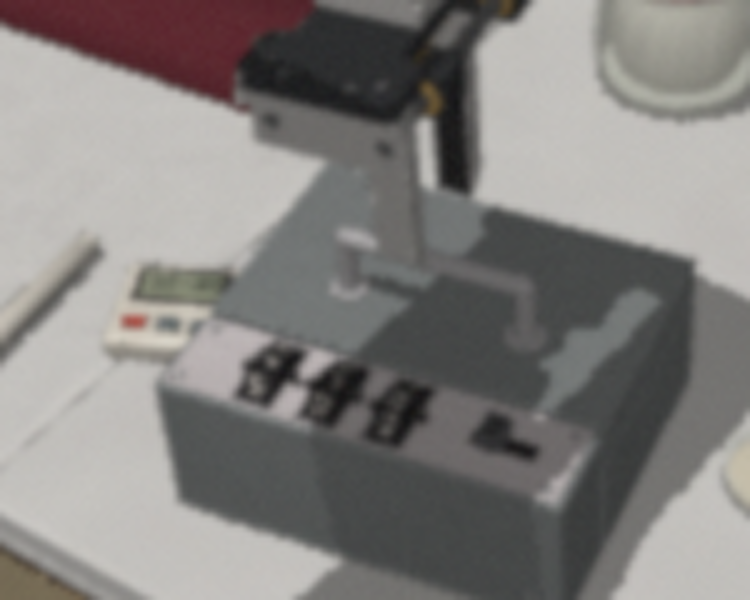

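Request:
send_rows --moves "0 0 0.01 0 0; 0 0 0.01 0 0; 0 0 0.01 0 0; 0 0 0.006 0 0; 0 0 0.003 0 0; 0.4 0 0 0 0; 0.4 0 0 0 0; 0.6 0 0 0 0; 0.6 0 0 0 0; 0.6 0 0 0 0"

```text
time: 22.42
tool_pos: [0.5046, 0.0295, 0.1188]
ee_rot: [-1.571, -0.001, 0.185]
wrist_force: [-1.0, -0.8, -0.3]
width: 0.0195
```

```bash
python3 ob.py
```

```text
22.4167 [0.5046 0.0295 0.1188] [-1.571  -0.0012  0.1853] 0.019548496312090945 [-0.9572 -0.8294 -0.2566]
```

Request:
send_rows --moves "1 0 0.0015 0 0; 1 0 0 0 0; 1 0 0 0 0; 1 0 0 0 0; 1 0 0 0 0; 1 0 0 0 0; 1 0 0 0 0; 1 0 0 0 0; 1 0 0 0 0; 1 0 0 0 0"

```text
time: 23.25
tool_pos: [0.5021, 0.0291, 0.1168]
ee_rot: [-1.571, 0.005, 0.185]
wrist_force: [-5.3, -1.9, 4.6]
width: 0.0087
```

```bash
python3 ob.py
```

```text
23.25 [0.5021 0.0291 0.1168] [-1.5709  0.005   0.1851] 0.008698989264627534 [-5.263  -1.8611  4.5948]
```

```bash
python3 - <<'E'
import numpy as np
th=np.linspace(0,1.57,31); x=-80*np.cos(th)+59*np.sin(th); z=80*np.sin(th)+59*np.cos(th)
for a,b in zip(np.diff(x),np.diff(z)): print('1 %.4f %.4f 0 0;'%(a/1000,-b/1000),end=' ')
E
```

```text
1 0.0032 -0.0041 0 0; 1 0.0034 -0.0039 0 0; 1 0.0036 -0.0037 0 0; 1 0.0038 -0.0036 0 0; 1 0.0040 -0.0034 0 0; 1 0.0041 -0.0031 0 0; 1 0.0043 -0.0029 0 0; 1 0.0045 -0.0027 0 0; 1 0.0046 -0.0025 0 0; 1 0.0047 -0.0022 0 0; 1 0.0048 -0.0020 0 0; 1 0.0049 -0.0017 0 0; 1 0.0050 -0.0014 0 0; 1 0.0051 -0.0012 0 0; 1 0.0051 -0.0009 0 0; 1 0.0052 -0.0006 0 0; 1 0.0052 -0.0004 0 0; 1 0.0052 -0.0001 0 0; 1 0.0052 0.0002 0 0; 1 0.0052 0.0004 0 0; 1 0.0052 0.0007 0 0; 1 0.0051 0.0010 0 0; 1 0.0050 0.0012 0 0; 1 0.0050 0.0015 0 0; 1 0.0049 0.0018 0 0; 1 0.0048 0.0020 0 0; 1 0.0047 0.0023 0 0; 1 0.0046 0.0025 0 0; 1 0.0044 0.0027 0 0; 1 0.0043 0.0030 0 0;
```

Request:
send_rows --moves "1 0.001 -0.0041 0 0; 1 0.0034 -0.0039 0 0; 1 0.0036 -0.0037 0 0; 1 0.0038 -0.0036 0 0; 1 0.004 -0.0034 0 0; 1 0.0041 -0.0031 0 0; 1 0.0043 -0.0029 0 0; 1 0.0045 -0.0027 0 0; 1 0.0046 -0.0025 0 0; 1 0.0047 -0.0022 0 0"

```text
time: 24.08
tool_pos: [0.5404, 0.0359, 0.1505]
ee_rot: [-1.572, 0.004, 0.185]
wrist_force: [-9.1, -1.7, 4.1]
width: 0.009
```

```bash
python3 ob.py
```

```text
24.0833 [0.5404 0.0359 0.1505] [-1.5716  0.0038  0.1851] 0.009045244433678424 [-9.129  -1.7468  4.1303]
```

Request:
send_rows --moves "1 0.0048 -0.0025 0 0; 1 0.0049 -0.002 0 0; 1 0.005 -0.0014 0 0; 1 0.0051 -0.0012 0 0; 1 0.0051 -0.0009 0 0; 1 0.0052 -0.0006 0 0; 1 0.0052 -0.0004 0 0; 1 0.0052 -0.0001 0 0; 1 0.0052 0.0002 0 0; 1 0.0052 0.0004 0 0"

```text
time: 24.92
tool_pos: [0.5925, 0.0453, 0.1597]
ee_rot: [-1.573, -0.002, 0.185]
wrist_force: [-3.3, -4.0, 3.4]
width: 0.0092
```

Request:
send_rows --moves "1 0.0052 0.0007 0 0; 1 0.0051 0.001 0 0; 1 0.005 0.0012 0 0; 1 0.005 0.0015 0 0; 1 0.0049 0.0018 0 0; 1 0.0048 0.002 0 0; 1 0.0047 0.0023 0 0; 1 0.0046 0.0025 0 0; 1 0.0044 0.0027 0 0; 1 0.0043 0.003 0 0"

```text
time: 25.75
tool_pos: [0.6397, 0.054, 0.1392]
ee_rot: [-1.572, -0.001, 0.185]
wrist_force: [-3.3, -4.7, 1.6]
width: 0.0091
```

```bash
python3 - <<'E'
from fit import *
s=snap('scene');cv2.imwrite('pics/s15.png',cv2.resize(s['image'][120:290,150:340,::-1],None,fx=3.5,fy=3.5,interpolation=cv2.INTER_CUBIC))
p=snap('wrist','w15')
d=robot.get_obs()['tool_pos']-np.array([.4969,.0287,0]); c,sn=np.cos(.1853),np.sin(.1853)
X=c*d[0]+sn*d[1]-.085; Z=d[2]-.058; print('rel hinge',X,Z,np.hypot(X,Z),'theta',np.arctan2(Z,-X)-np.arctan2(.059,.080))
E
python3 ob.py
```

```text
rel hinge 0.06081313169805182 0.08036248511910879 0.10077879738041914 theta 1.583141136419877
25.85 [0.6405 0.0542 0.1384] [-1.5722 -0.0026  0.1848] 0.009034746614101247 [ 1.9257 -4.1056 -0.9904]
```

View pics/s15.png

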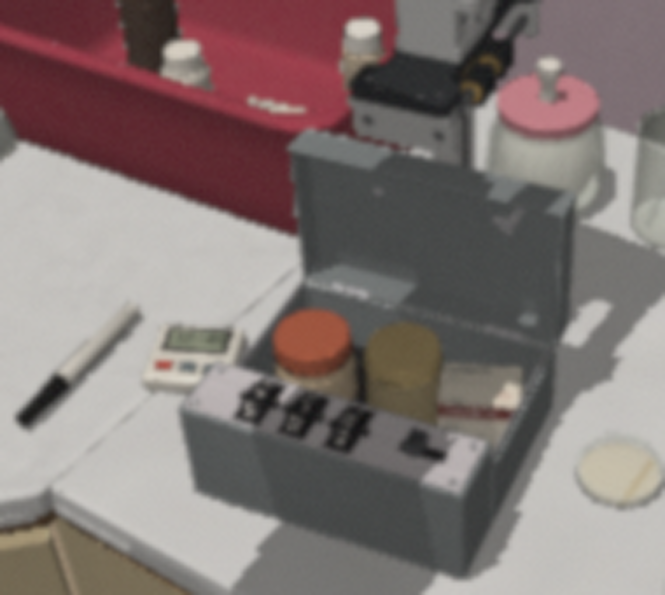

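View pics/w15.png

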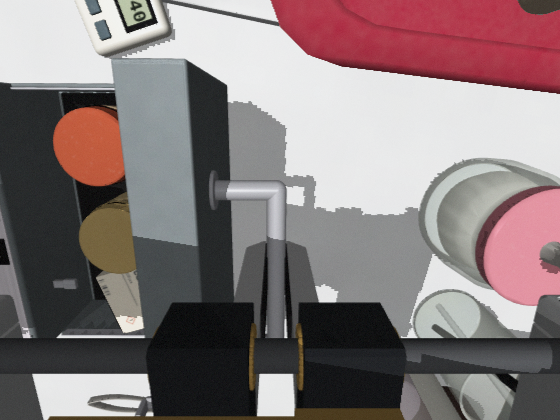

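Request:
send_rows --moves "0.6 0 0 0 0; 0.6 0 0 0 0; 0.6 0 0 0 0; 0.6 0 0 0 0; 0.6 0 0 0 0; 0.6 0 -0.005 0 0; 0.6 0 -0.01 0 0; 0.6 0 -0.01 0 0; 0.6 0 -0.01 0 0; 0.6 0 -0.01 0 0"

```text
time: 26.68
tool_pos: [0.6392, 0.0548, 0.1857]
ee_rot: [-1.571, -0.002, 0.185]
wrist_force: [-0.9, 0.2, -1.1]
width: 0.0187
```

Request:
send_rows --moves "0.6 0 -0.02 0 0; 0.6 0 -0.02 0 0; 0.6 0 -0.02 0 0; 0.6 0 -0.02 0 0; 0.6 0 0 0 0; 0.6 0 0 0 0; 0.6 0 0 0 0; 0.6 0 0 0 0; 0.6 0 0 0 0; 0.6 0 0 0 0"

```text
time: 27.52
tool_pos: [0.6383, 0.0547, 0.262]
ee_rot: [-1.57, 0.003, 0.185]
wrist_force: [0.4, 0.4, -0.6]
width: 0.0189
```

```bash
python3 - <<'E'
from fit import *
s=snap('scene');cv2.imwrite('pics/s16.png',cv2.resize(s['image'][120:290,150:380,::-1],None,fx=3.3,fy=3.3,interpolation=cv2.INTER_CUBIC))
p=snap('wrist','w16')
E
python3 ob.py
```

```text
27.6167 [0.6385 0.0548 0.2627] [-1.5704  0.0015  0.1853] 0.018965512607067775 [ 0.0149 -0.6324  0.3363]
```

View pics/s16.png

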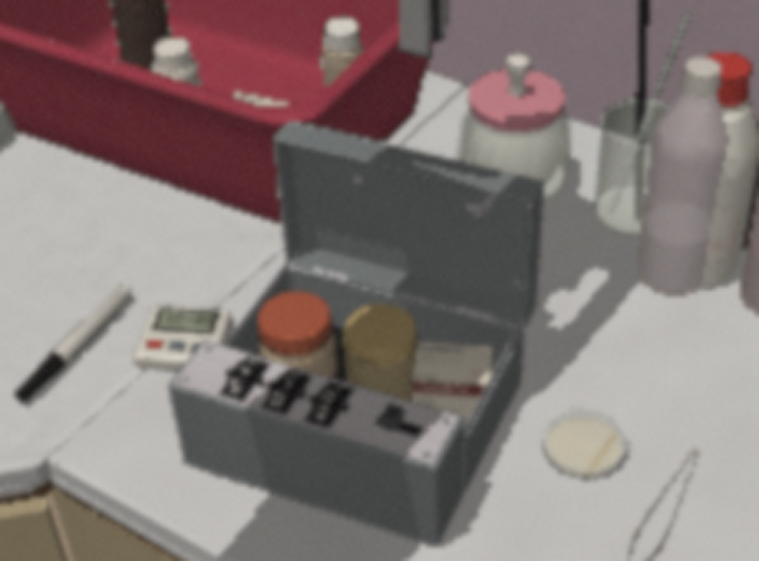

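View pics/w16.png

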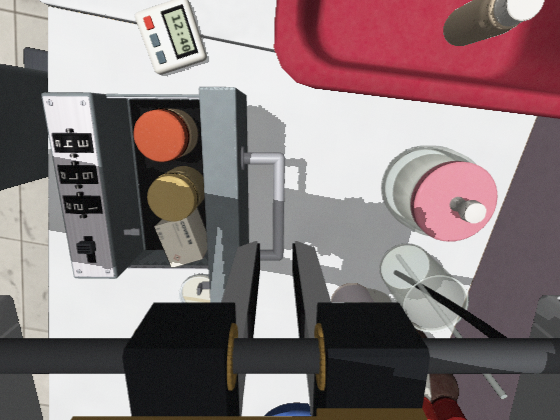

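The lid stands upright, the wheels show 4-7-2, the latch is over, and the gripper is clear, with its tips about 65 mm above the lid. The things beside the box have not moved.

```bash
python3 -c "
from h import *
print(order.close_job())"
```

```text
the job is handed in; nothing more can be done
None
```

The stock box is open and the job is handed in. The robot's clock read 27.6 s at the last check.

- **Wheels:** They stood at 3-0-2. I rolled the left wheel one click away from the front and the middle wheel three clicks towards it. The right wheel already showed 2, so I left it alone. The press was about 5 N in the readings I took.
- **Latch:** I pushed the button left to its stop, where the force reached about 8 N. My estimate of the box's pose alone gave only about 7.5 mm of travel. The button's position in the picture before and after, and the firm stop, fit the full 10 mm.
- **Lid:** I lifted it by the bar handle to about 1.58 rad, worked out from the gripper position with the handle still held, then let go and backed off.

The last pictures, taken after release, show 4-7-2 on top, the latch over and the lid upright. The timer, pen, dish and forceps look unmoved; I compared them by eye only. The gripper was touching nothing, with about 0.7 N on the wrist, which is noise level.

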